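Sweep the jar lids through the gate into the lid slot

TASK

Clear the three loose flat jar lids off the deck of the wooden painter's box: with your fingertips, gently push each one along the deck and through the gap in the fence so that it drops into the slot behind, one at a time, letting each drop before the next goes through. Do not pinch, press down on, or lift the lids, and leave the little ink bottle, the cork block and everything else where they stand.

Things in the scene. Friction and masses are not known exactly. Their poses are not given: they have to be found in the camera images.
- box: Wooden painter's box fixed to the table; flat top deck 80 mm above the table. Origin on the table surface; box x points from the open deck to the fence and slot, y along the fence, z up. Deck: x -135 to +70 mm, y -150 to +150 mm, no rim on its three open sides; it ends in a sharp edge at x 70 mm just behind the fence (x 63 to 69 mm, 16 mm higher than the deck, full width but for the gate).
- gate (a point): Middle of the gate, on the deck surface (box x 66, y 0, z 80 mm); same axes as the box. The gate is a gap in the fence 48 mm wide along box y, between two round posts 10 mm in diameter and 16 mm high centred at box y +29 and -29 mm.
- slot (a point): Centre of the slot's floor (box x 105, y 0, z 6 mm), 74 mm below the deck. The slot is an open-topped pit, 70 mm along box x (70 to 140 mm) and 120 mm along box y; its far wall rises 16 mm above the deck. Lids may lie in it in any attitude, also on top of one another.
- lid_a: Flat round metal screw lid of a paint jar, closed disc 36 mm in diameter and 12 mm high, 14 to 30 g, lying loose on the box deck; slides easily. All three lids are alike. Origin at the centre of its underside (deck height, 80 mm over the table, while it lies on the deck), z up.
- lid_b: Flat round metal screw lid of a paint jar, closed disc 36 mm in diameter and 12 mm high, 14 to 30 g, lying loose on the box deck; slides easily. All three lids are alike. Origin at the centre of its underside (deck height, 80 mm over the table, while it lies on the deck), z up.
- lid_c: Flat round metal screw lid of a paint jar, closed disc 36 mm in diameter and 12 mm high, 14 to 30 g, lying loose on the box deck; slides easily. All three lids are alike. Origin at the centre of its underside (deck height, 80 mm over the table, while it lies on the deck), z up.
- ink_bottle: Small closed glass ink bottle with a narrow neck and cap, 34 mm in diameter, 52 mm high, 90 g, standing on the deck among the lids; stays where it is. Origin at the centre of its underside.
- cork_block: Cork sanding block 34 x 26 x 22 mm (x, y, z), 40 g, on the deck among the lids; stays where it is. Origin at the centre of its underside.
- palette_knife: Palette knife 200 mm long lying on the table left of the box; bystander. Origin under the middle of its length.
- paint_tube: Metal paint tube about 110 mm long, 24 mm thick, lying on the table left of the box; bystander. Origin on the table under it.
- medium_bottle: Glass bottle 56 mm in diameter, 140 mm high, standing on the table right of the box; bystander. Origin under its base.
- rinse_cup: Open glass cup 72 mm in diameter, 85 mm high, standing on the table right of the box; bystander. Origin under its base.

How it is judged:
On the way, in this order (a step that is already met when the one before it is completed fails the run):
1. one lid has dropped into the slot while the other two are still on the deck before the fence ((((z of lid_a in the frame of box below 0.065 m and x of lid_a in the frame of box between 0.068 and 0.142 m and y of lid_a in the frame of box between -0.062 and 0.062 m) and (z of lid_b in the frame of box above 0.075 m and x of lid_b in the frame of box below 0.06 m) and (z of lid_c in the frame of box above 0.075 m and x of lid_c in the frame of box below 0.06 m)) or ((z of lid_a in the frame of box above 0.075 m and x of lid_a in the frame of box below 0.06 m) and (z of lid_b in the frame of box below 0.065 m and x of lid_b in the frame of box between 0.068 and 0.142 m and y of lid_b in the frame of box between -0.062 and 0.062 m) and (z of lid_c in the frame of box above 0.075 m and x of lid_c in the frame of box below 0.06 m)) or ((z of lid_a in the frame of box above 0.075 m and x of lid_a in the frame of box below 0.06 m) and (z of lid_b in the frame of box above 0.075 m and x of lid_b in the frame of box below 0.06 m) and (z of lid_c in the frame of box below 0.065 m and x of lid_c in the frame of box between 0.068 and 0.142 m and y of lid_c in the frame of box between -0.062 and 0.062 m)))), for 0.2 s.
2. a second lid has dropped into the slot while the third is still on the deck before the fence ((((z of lid_a in the frame of box above 0.075 m and x of lid_a in the frame of box below 0.06 m) and (z of lid_b in the frame of box below 0.065 m and x of lid_b in the frame of box between 0.068 and 0.142 m and y of lid_b in the frame of box between -0.062 and 0.062 m) and (z of lid_c in the frame of box below 0.065 m and x of lid_c in the frame of box between 0.068 and 0.142 m and y of lid_c in the frame of box between -0.062 and 0.062 m)) or ((z of lid_a in the frame of box below 0.065 m and x of lid_a in the frame of box between 0.068 and 0.142 m and y of lid_a in the frame of box between -0.062 and 0.062 m) and (z of lid_b in the frame of box above 0.075 m and x of lid_b in the frame of box below 0.06 m) and (z of lid_c in the frame of box below 0.065 m and x of lid_c in the frame of box between 0.068 and 0.142 m and y of lid_c in the frame of box between -0.062 and 0.062 m)) or ((z of lid_a in the frame of box below 0.065 m and x of lid_a in the frame of box between 0.068 and 0.142 m and y of lid_a in the frame of box between -0.062 and 0.062 m) and (z of lid_b in the frame of box below 0.065 m and x of lid_b in the frame of box between 0.068 and 0.142 m and y of lid_b in the frame of box between -0.062 and 0.062 m) and (z of lid_c in the frame of box above 0.075 m and x of lid_c in the frame of box below 0.06 m)))), for 0.2 s.
At the end, for the whole second after the job is handed in: All three lids lie at rest in the slot behind the gate, each lid's origin at least 15 mm below deck level (any attitude), and the ink bottle, the cork block and the things on the table are within 20 mm of where they began, what stood still standing (within 20 degrees) (z of each of lid_a, lid_b, lid_c in the frame of box below 0.065 m and x of lid_a in the frame of box between 0.068 and 0.142 m and y of lid_a in the frame of box between -0.062 and 0.062 m and x of lid_b in the frame of box between 0.068 and 0.142 m and y of lid_b in the frame of box between -0.062 and 0.062 m and x of lid_c in the frame of box between 0.068 and 0.142 m and y of lid_c in the frame of box between -0.062 and 0.062 m and linear speed of each of lid_a, lid_b, lid_c below 0.03 m/s and not (distance of any of ink_bottle, cork_block, palette_knife, paint_tube, medium_bottle, rinse_cup from where it was at the start of the episode above 0.02 m or angle between any of ink_bottle, medium_bottle, rinse_cup's own z axis and vertical above 0.35 rad)); the robot touches nothing.
It fails at once if a lid is lifted (its underside more than 14 mm above the deck) (z of any of lid_a, lid_b, lid_c in the frame of box above 0.094 m).
It fails at once if a lid is pinched, or pressed harder than 20 N by the fingers (contact force between the fingers and lid_a above 20 N or contact force between the fingers and lid_b above 20 N or contact force between the fingers and lid_c above 20 N).
It fails at once if a bystander is moved more than 20 mm or tipped over (distance of any of ink_bottle, cork_block, palette_knife, paint_tube, medium_bottle, rinse_cup from where it was at the start of the episode above 0.02 m or angle between any of ink_bottle, medium_bottle, rinse_cup's own z axis and vertical above 0.35 rad).
It fails at once if a lid falls off the deck anywhere but into the slot ((z of lid_a in the frame of box below 0.065 m and not (z of lid_a in the frame of box below 0.065 m and x of lid_a in the frame of box between 0.068 and 0.142 m and y of lid_a in the frame of box between -0.062 and 0.062 m) and x of lid_a in the frame of box below 0.055 m) or (z of lid_b in the frame of box below 0.065 m and not (z of lid_b in the frame of box below 0.065 m and x of lid_b in the frame of box between 0.068 and 0.142 m and y of lid_b in the frame of box between -0.062 and 0.062 m) and x of lid_b in the frame of box below 0.055 m) or (z of lid_c in the frame of box below 0.065 m and not (z of lid_c in the frame of box below 0.065 m and x of lid_c in the frame of box between 0.068 and 0.142 m and y of lid_c in the frame of box between -0.062 and 0.062 m) and x of lid_c in the frame of box below 0.055 m) or (z of lid_a in the frame of box below 0.065 m and x of lid_a in the frame of box above 0.15 m) or (z of lid_a in the frame of box below 0.065 m and y of lid_a in the frame of box above 0.07 m) or (z of lid_a in the frame of box below 0.065 m and y of lid_a in the frame of box below -0.07 m) or (z of lid_b in the frame of box below 0.065 m and x of lid_b in the frame of box above 0.15 m) or (z of lid_b in the frame of box below 0.065 m and y of lid_b in the frame of box above 0.07 m) or (z of lid_b in the frame of box below 0.065 m and y of lid_b in the frame of box below -0.07 m) or (z of lid_c in the frame of box below 0.065 m and x of lid_c in the frame of box above 0.15 m) or (z of lid_c in the frame of box below 0.065 m and y of lid_c in the frame of box above 0.07 m) or (z of lid_c in the frame of box below 0.065 m and y of lid_c in the frame of box below -0.07 m)).
It also fails if it takes over 72 s, if anything falls off the work surface, if the arm or the gripper's body presses on something with over 40 N, if the wrist force passes 120 N, or if a joint passes its speed limit or range.

ROBOT

A 7-joint arm with a two-finger parallel gripper is mounted at the origin on the work surface. World frame = base frame: x ahead of the robot, y to its left, z up, the work surface at z = 0. Lengths are in m, angles in rad, forces in N, time in s.
With the tool pointing down it reaches from about 0.4 to 0.85 m from the base axis. Payload 10.4 kg.
Tool frame: the origin (TCP) lies midway between the tips of the shut fingers; the grasp point (between the pads) lies 19 mm behind it; z points along the fingers, x is the direction in which the jaws open and shut, and the axes are right-handed (so a half turn about z gives the same grasp; the last joint's range is limited). The gripper opens to 85 mm and grips with 20 to 120 N. Pads are 22 mm wide; open, the fingers measure 114 mm over their backs; the gripper's body (76 mm by 85 mm) begins 54 mm behind the grasp point. The pads swing forward as they close: fully open they stand 13 mm farther back than shut.
Start: joints at [-1.156, 0.332, -0.065, 1.46, 0.022, 1.35, -0.088], TCP at [0.265, 0.566, 0.231] pointing down, gripper open.
Joint ranges: [-2.6, 2.6], [-0.5, 2.12], [-1.47, 1.34], [0.16, 2.42], [-1.27, 4.41], [0.06, 2.06], [-2.6, 2.6]. Speed limits (rad/s): [2.22, 2.22, 2.79, 2.79, 3.14, 3.14, 3.14].

INTERFACE

Orientations are given as a unit quaternion [x, y, z, w].
In Python, from workcell import telemetry, eyes, order gives the robot as it stands.
- The arm moves only by the tool servo_tool, never from a script. Its argument "deltas" is a list of rows, each a list of 3 entries, a list of its own where there are three numbers: the shift along the tool's x, y, z in cm, then the turn about the tool's z in rad, then the finger opening in cm, from 0 to 8.54. A call has 1 to 12 rows; each row shifts and turns the pose as measured when the row begins, along the tool's axes as they then stand; what a row does not reach is not made up. A row lasts 1/12 s, in which the tool goes at most 41.7 mm and 7.16 degrees, less where a joint would pass 70% of its speed; a pose out of reach is approached as far as the arm can. A call is refused whole if a number of a shift passes 4.17 or a number of a turn 0.125, either way. A call with a gripper value outside its range is refused whole. The fingers move at their own pace and stop on an object; "force" is the grip in N (left out, the last holds). Time passes only in rows, so rows that do not move let the fingers close. It gives the time, the measured TCP pose, the force and the opening at its end, in the units of the state.
- telemetry.get_obs(): the state, without advancing time (a new reading comes with each control period).
- eyes.camera(name): name is "scene" or "top"; returns (picture, depth): 480x640x3 uint8, blue, green, red; 480x640 float32, m along the optical axis (not along the pixel's ray), 0 where there is no reading.
- eyes.calibration(name): a dict with "fx", "fy", "cx", "cy" (pixels), "distortion" ([k1, k2, p1, p2, k3] as OpenCV has them; the pictures are not rectified), "rvec" (rotation vector, rad) and "tvec" (3), from world to camera coordinates, as OpenCV has them. Camera axes: x right, y down, z forward; pixel columns grow to the right and rows downward; lengths in m; the calibration is good to about 2 mm. A picture is of the moment at which its call begins. calibration takes no time and is no camera call.
- order.hand_in(): hands the job in, once; it reports no verdict.
The state is a dict: "clock": time; "joint_pos": joint angles; "joint_velocities": joint speeds; "tau": joint torques, N m; "position": TCP position; "ee_rot": TCP orientation; "ft_force": force on the tool from outside, world axes, zero at the start; "torque": the same for the moment, N m; "grip_width": opening from 0.0 (shut) to 1.0 (fully open).
Only numpy, scipy, OpenCV 4.12 (cv2) and the standard library are available. Lean on these libraries where they do the work, as an engineer would, in place of code of your own. Each camera call takes 0.05 s, during which the arm holds its last target. There are 200 camera calls.

## Working session

There is one attempt and no reset: what is moved stays moved. The work goes in short steps, Python scripts to look and compute and a tool call to move; the robot and the scene stay as the last step left them, time stands still between calls to the robot, and variables do not carry over. Pictures are saved under pics/ and viewed, about 8 in all and at most 12, crops included, and the job is handed in when it is done.

Besides the shell and the picture viewer there is one more tool, called after "Request:" by a JSON object that holds its "fn" and its "kwargs", one argument or row to a line. servo_tool: Moves the arm, as the interface text tells. Its arguments: {"type":"object","properties":{"deltas":{"type":"array"},"force":{"type":"number"}},"required":["deltas"]}

```bash
mkdir -p pics; cat > h.py <<'E'
import numpy as np, cv2
from workcell import telemetry, eyes, order
def cal(n):
    c=eyes.calibration(n); K=np.array([[c['fx'],0,c['cx']],[0,c['fy'],c['cy']],[0,0,1.]])
    R=cv2.Rodrigues(np.array(c['rvec'],float))[0]; return K,np.array(c['distortion'],float),R,np.array(c['tvec'],float).ravel()
def ray(n,px,z):
    K,d,R,t=cal(n); u=cv2.undistortPoints(np.array(px,float).reshape(-1,1,2),K,d).reshape(-1,2)
    r=np.c_[u,np.ones(len(u))]@R; o=-R.T@t; return o+r*((z-o[2])/r[:,2])[:,None]
def proj(n,P):
    K,d,R,t=cal(n); return cv2.projectPoints(np.array(P,float).reshape(-1,3),cv2.Rodrigues(R)[0],t,K,d)[0].reshape(-1,2)
E
python3 - <<'E'
from h import *
for n in('scene','top'):
    p,d=eyes.camera(n); cv2.imwrite(f'pics/{n}0.png',p); np.save(f'{n}0.npy',d)
    K,_,R,t=cal(n); print(n,K[0,0],-R.T@t,R[2], (d>0).mean())
print(telemetry.get_obs())
E
```

```text
scene 436.74472993095617 [ 1.27184709 -0.17925132  0.65206282] [-0.76216355  0.13730458 -0.63265644] 0.9960188802083333
top 473.0776643762836 [ 0.4321615  -0.03329835  1.23554159] [ 0.10956968 -0.01409301 -0.9938792 ] 0.995859375
{'clock': 0.1, 'joint_pos': array([-1.15558304,  0.33282005, -0.0646666 ,  1.46083244,  0.02160788,
        1.34988166, -0.08848548]), 'joint_velocities': array([ 0.00119071, -0.00165756, -0.00233558, -0.00026552,  0.00081858,
        0.00227172,  0.00149856]), 'tau': array([ 1.75157536e-03, -6.26738477e+01,  4.94007894e-02, -3.92428172e+01,
        1.64443877e-02,  7.02273523e-03, -1.57996487e-05]), 'position': array([0.26486226, 0.56575186, 0.23060018]), 'ee_rot': array([ 8.43788009e-01,  5.36676259e-01, -5.05273197e-04,  3.64586192e-04]), 'ft_force': array([-0.1267657 , -1.35041516,  0.30191522]), 'torque': array([-0.00299961,  0.01081694,  0.04738701]), 'grip_width': 1.0004038820432841}
```

View pics/top0.png

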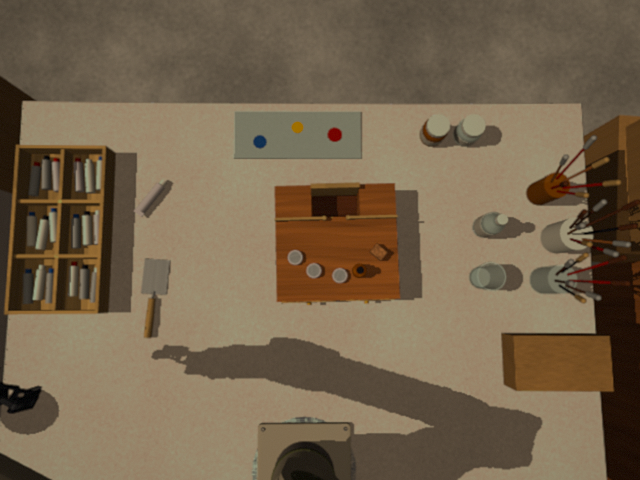

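View pics/scene0.png

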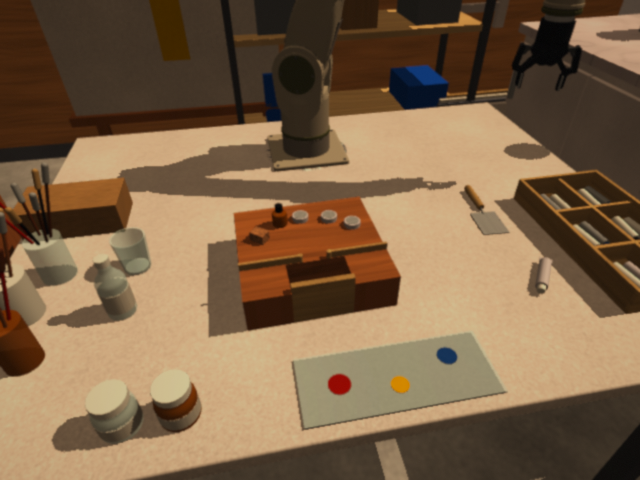

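The top view shows the box at px (276–398, 184–302), with the gate near (338,218). The lids are near (295,257), (314,270) and (341,275), the ink bottle near (360,270) and the cork near (380,252). The scene view agrees.

```bash
cat > m.py <<'E'
from h import *
def lids(n,p):
    # white/grey bright low-sat blobs within deck
    hsv=cv2.cvtColor(p,cv2.COLOR_BGR2HSV); m=((hsv[...,1]<90)&(hsv[...,2]>90)).astype(np.uint8)
    out=[]
    x0,y0,x1,y1=(270,180,402,300) if n=='top' else (230,190,400,260)
    roi=np.zeros_like(m); roi[y0:y1,x0:x1]=m[y0:y1,x0:x1]
    k,l,s,c=cv2.connectedComponentsWithStats(roi)
    for i in range(1,k):
        if 25<s[i,4]<400: out.append((c[i],s[i,4]))
    return out
E
python3 - <<'E'
from m import *
for n in('top','scene'):
    p=cv2.imread(f'pics/{n}0.png')
    for c,a in lids(n,p): print(n,c.round(1),a,ray(n,c,.09)[0].round(4))
p=cv2.imread('pics/top0.png'); d=np.load('top0.npy')
# deck height points from depth -> world; wood mask
K,D,R,t=cal('top')
hsv=cv2.cvtColor(p,cv2.COLOR_BGR2HSV)
vv,uu=np.mgrid[170:315,262:412]; px=np.c_[uu.ravel(),vv.ravel()].astype(float)
u=cv2.undistortPoints(px.reshape(-1,1,2),K,D).reshape(-1,2)
P=(np.c_[u,np.ones(len(u))]*d[vv,uu].reshape(-1,1)-t)@R
z=P[:,2]; print(np.percentile(z,[1,10,50,90,99]).round(4))
m=(abs(z-.08)<.012); rect=cv2.minAreaRect(P[m][:,:2].astype(np.float32)*1000); print('deck+fence etc',rect)
q=(z>.09)&(z<.105); print('q',q.sum())
Z=(z.reshape(vv.shape)*1000).clip(0,150)
cv2.imwrite('pics/z.png',cv2.resize((Z*1.7).astype(np.uint8),None,fx=5,fy=5,interpolation=0)[:600])
c=cv2.resize(p[175:310,268:408],None,fx=4.4,fy=4.4,interpolation=cv2.INTER_CUBIC); cv2.imwrite('pics/c0.png',c)
for a in ((360,270),(380,252)): print(P[np.argmin(abs(px-a).sum(1))])
E
```

```text
top [295.  257.1] 174 [0.5258 0.0203 0.09  ]
top [313.6 270.3] 170 [ 0.4935 -0.025   0.09  ]
top [339.7 275.3] 173 [ 0.4813 -0.088   0.09  ]
scene [387. 200.] 64 [0.4592 0.1217 0.09  ]
scene [388.9 207.5] 82 [0.4898 0.1167 0.09  ]
scene [328.6 215.3] 102 [ 0.492  -0.0233  0.09  ]
scene [299.8 215.6] 100 [ 0.4804 -0.0863  0.09  ]
scene [351.6 221.2] 108 [0.524  0.0214 0.09  ]
[-0.0043 -0.001   0.0783  0.0838  0.1075]
deck+fence etc ((564.9627075195312, -79.95074462890625), (290.76708984375, 300.1560974121094), 1.4722158908843994)
q 1164
[ 0.4914547  -0.13298923  0.13820511]
[ 0.53664576 -0.18495938  0.10228645]
```

View pics/c0.png

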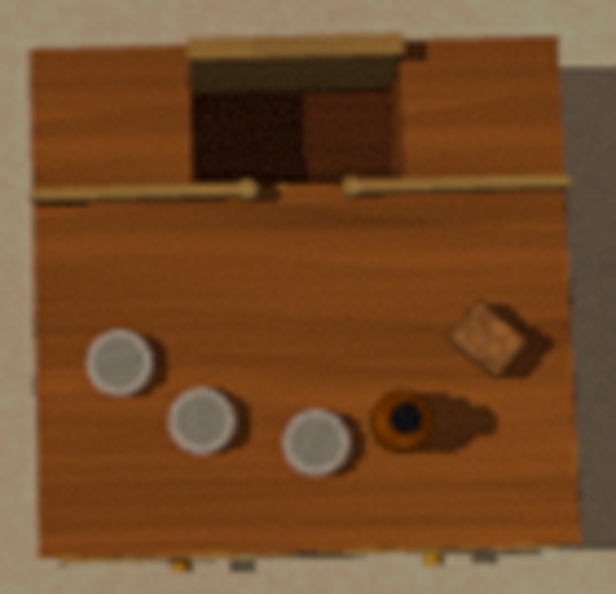

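```bash
python3 - <<'E'
from h import *
print(ray('top',np.array([[250,188],[350,186]])/4.4+[268,175],.092).round(4))
a=np.radians(1.47);R=np.array([[np.cos(a),-np.sin(a)],[np.sin(a),np.cos(a)]]);o=np.array([.5546,-.0802])
for n in('top','scene'): print(n,proj(n,[np.r_[o+R@[.066,s*.029],.096] for s in(1,-1)]).round(1), 'ink', ray('top',[[360,270]],.132))
for s in (1,-1): print(o+R@[.066,s*.029])
for l in ((.525,.021),(.493,-.024),(.481,-.087)): print((R.T@(np.array(l)-o)).round(4))
E
```

```text
[[ 0.622  -0.0525  0.092 ]
 [ 0.6231 -0.1081  0.092 ]]
top [[323.6 218.3]
 [347.4 217.7]] ink [[ 0.49178998 -0.13355296  0.132     ]]
scene [[328.4 250.9]
 [299.6 255.1]] ink [[ 0.49178998 -0.13355296  0.132     ]]
[ 0.61983433 -0.04951641]
[ 0.62132223 -0.10749732]
[-0.027   0.1019]
[-0.0601  0.0578]
[-0.0738 -0.0049]
```

Request:
{"fn": "servo_tool", "kwargs": {
  "deltas": [
    [[0,0,0],-0.11,1.6],
    [[0,0,0],-0.11,1.6],
    [[0,0,0],-0.11,1.6],
    [[0,0,0],-0.11,1.6]
  ]
}}

```text
clock: 0.43
position: [0.2643, 0.5649, 0.2286]
ee_rot: [0.701, 0.713, -0.002, 0.001]
ft_force: [0.1, 0.2, 0.5]
grip_width: 0.451
```

The posts and the deck rectangle agree to about 1.5 mm, putting the gate at world (0.621, -0.079) with a yaw of about 1.5°. Next I go behind lid C, keeping high.

Request:
{"fn": "servo_tool", "kwargs": {
  "deltas": [
    [[-2.7,0.9,0],0,1.6],
    [[-2.7,0.9,0],0,1.6],
    [[-2.7,0.9,0],0,1.6],
    [[-2.7,0.9,0],0,1.6],
    [[-2.7,0.9,0],0,1.6],
    [[-2.7,0.9,0],0,1.6],
    [[-2.7,0.9,0],0,1.6],
    [[-2.7,0.9,0],0,1.6],
    [[-2.7,0.9,0],0,1.6],
    [[-2.7,0.9,0],0,1.6],
    [[-2.7,0.9,0],0,1.6],
    [[-2.7,0.9,0],0,1.6]
  ]
}}

```text
clock: 1.43
position: [0.3792, 0.2325, 0.2238]
ee_rot: [0.694, 0.72, -0.007, -0.0]
ft_force: [0.3, 0.0, -0.9]
grip_width: 0.186
```

Request:
{"fn": "servo_tool", "kwargs": {
  "deltas": [
    [[-2.8,0.5,0],0,1.6],
    [[-2.8,0.5,0],0,1.6],
    [[-2.8,0.5,0],0,1.6],
    [[-2.8,0.5,0],0,1.6],
    [[-2.8,0.5,0],0,1.6],
    [[-2.8,0.5,0],0,1.6],
    [[-2.8,0.5,0],0,1.6],
    [[-2.8,0.5,0],0,1.6],
    [[-2.8,0.5,0],0,1.6],
    [[-2.8,0.5,0],0,1.6],
    [[-2.8,0.5,0],0,1.6],
    [[-1.0,0.3,0],0,1.6]
  ]
}}

```text
clock: 2.43
position: [0.447, -0.1044, 0.2244]
ee_rot: [0.696, 0.718, -0.008, -0.001]
ft_force: [0.5, -0.4, 0.2]
grip_width: 0.19
```

Request:
{"fn": "servo_tool", "kwargs": {
  "deltas": [
    [[0.8,-0.6,0],0,1.6],
    [[0.7,-0.5,0],0,1.6],
    [[0,0,1.5],0,1.6],
    [[0,0,2],0,1.6],
    [[0,0,2],0,1.6],
    [[0,0,2],0,1.6],
    [[0,0,2],0,1.6],
    [[0,0,1],0,1.6],
    [[0,0,0],0,1.6]
  ]
}}

```text
clock: 3.18
position: [0.4308, -0.0849, 0.1149]
ee_rot: [0.695, 0.719, -0.007, -0.002]
ft_force: [0.0, 0.1, 0.1]
grip_width: 0.188
```

```bash
python3 - <<'E'
from m import *
o=telemetry.get_obs();print(o['position'],o['ee_rot'])
p,d=eyes.camera('scene'); a=cv2.resize(p[170:300,220:410],None,fx=4.2,fy=4.2,interpolation=cv2.INTER_CUBIC); cv2.imwrite('pics/s1.png',a)
E
```

```text
[ 0.43079086 -0.08494464  0.11486898] [ 0.69498223  0.71899142 -0.00686153 -0.00198943]
```

View pics/s1.png

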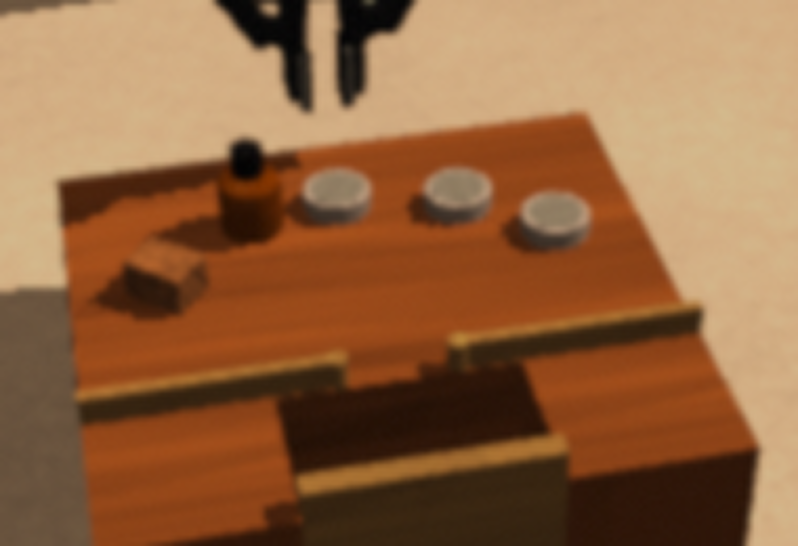

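The fingers hang behind lid C at crop px (290–362, 100), about 37 mm over their outsides. The lids, bottle and cork are undisturbed.

Request:
{"fn": "servo_tool", "kwargs": {
  "deltas": [
    [[-0.2,0,1.0],0,1.6],
    [[0,0,1.0],0,1.6],
    [[0,0,0.8],0,1.6],
    [[0,0,0.2],0,1.6],
    [[0,0.6,0],0,1.6],
    [[0,0.7,0],0,1.6],
    [[0,0.7,0],0,1.6],
    [[0,0.7,0],0,1.6],
    [[0,0.7,0],0,1.6],
    [[0,0.7,0],0,1.6]
  ]
}}

```text
clock: 4.07
position: [0.4774, -0.0837, 0.0855]
ee_rot: [0.694, 0.72, -0.004, -0.001]
ft_force: [-0.3, 0.3, -0.2]
grip_width: 0.191
```

```bash
cat > l.py <<'E'
from m import *
import sys
o=telemetry.get_obs();print(o['clock'],o['position'].round(4),o['ee_rot'].round(3))
for n in('top','scene'):
    p,d=eyes.camera(n); cv2.imwrite(f'pics/{n}_{sys.argv[1]}.png',p)
    for c,a in lids(n,p): print(n,c.round(1),a,ray(n,c,.09)[0].round(4))
E
python3 l.py 1
```

```text
4.0667 [ 0.4774 -0.0837  0.0855] [ 0.694  0.72  -0.004 -0.001]
top [295.  257.1] 175 [0.5258 0.0202 0.09  ]
top [310.8 268.5] 75 [ 0.4979 -0.0181  0.09  ]
scene [384.8 204. ] 331 [0.4746 0.1119 0.09  ]
scene [328.7 215.3] 103 [ 0.4922 -0.0232  0.09  ]
scene [303.5 222. ] 117 [ 0.5057 -0.082   0.09  ]
scene [351.6 221.2] 108 [0.524  0.0215 0.09  ]
```

Request:
{"fn": "servo_tool", "kwargs": {
  "deltas": [
    [[0,0.9,0],0,1.6],
    [[0,0.9,0],0,1.6],
    [[0,0.9,0],0,1.6],
    [[0,0.9,0],0,1.6],
    [[0,0.9,0],0,1.6],
    [[0,0.9,0],0,1.6],
    [[0,0.9,0],0,1.6],
    [[0,0.9,0],0,1.6],
    [[0,0.9,0],0,1.6],
    [[0,0.9,0],0,1.6]
  ]
}}

```text
clock: 5.0
position: [0.5762, -0.0797, 0.084]
ee_rot: [0.694, 0.72, -0.005, -0.001]
ft_force: [-0.8, 0.2, -0.2]
grip_width: 0.189
```

```bash
python3 l.py 2
```

```text
5.0 [ 0.5762 -0.0797  0.084 ] [ 0.694  0.72  -0.005 -0.001]
top [379.2 183.8] 266 [ 0.7072 -0.1873  0.09  ]
top [295.  257.1] 176 [0.5257 0.0201 0.09  ]
scene [351.7 221.2] 106 [0.5241 0.0216 0.09  ]
scene [313.  250.6] 155 [ 0.6059 -0.0783  0.09  ]
```

Request:
{"fn": "servo_tool", "kwargs": {
  "deltas": [
    [[0,0.6,0],0,1.6],
    [[0,0.6,0],0,1.6],
    [[0,0.6,0],0,1.6],
    [[0,0.6,0],0,1.6],
    [[0,0.6,0],0,1.6],
    [[0,0.5,0],0,1.6],
    [[0,0,0],0,1.6],
    [[0,0,0],0,1.6],
    [[0,0,0],0,1.6]
  ]
}}

```text
clock: 5.85
position: [0.6149, -0.0782, 0.0831]
ee_rot: [0.694, 0.72, -0.005, -0.001]
ft_force: [-0.2, -0.1, -0.2]
grip_width: 0.188
```

```bash
python3 l.py 3; python3 -c "
import cv2;p=cv2.imread('pics/scene_3.png');cv2.imwrite('pics/s3.png',cv2.resize(p[150:320,220:410],None,fx=3.5,fy=3.5))"
```

```text
5.85 [ 0.6149 -0.0782  0.0831] [ 0.694  0.72  -0.005 -0.001]
top [393.8 186.8] 193 [ 0.6994 -0.2232  0.09  ]
top [399.  209.3] 26 [ 0.6432 -0.235   0.09  ]
top [291.7 256. ] 81 [0.5283 0.0281 0.09  ]
scene [352.2 221.4] 98 [0.525  0.0225 0.09  ]
```

View pics/s3.png

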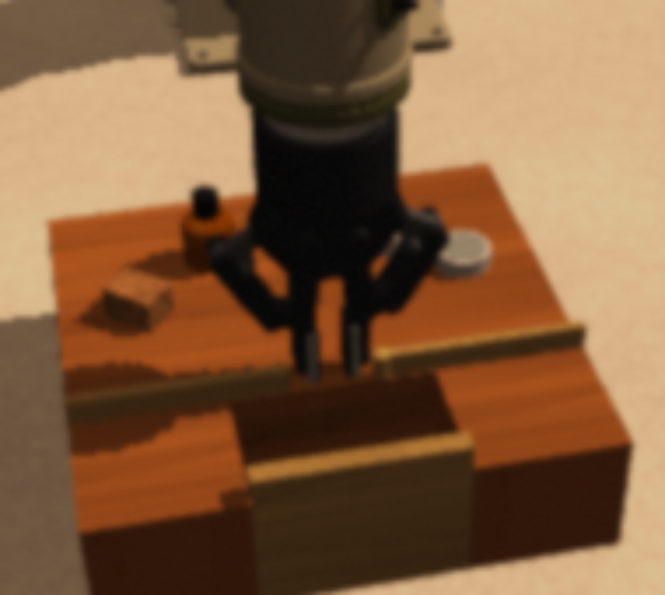

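Lid C has left the deck; the gate is empty at crop px (335,375). Now lid B: lift, go back behind it and turn the heading to about -38°.

Request:
{"fn": "servo_tool", "kwargs": {
  "deltas": [
    [[0,0,-2.0],0,1.6],
    [[0,0,-2.5],0,1.6],
    [[0,-1.0,-2.5],0,1.6],
    [[1.0,-2.2,0],0.117,1.6],
    [[1.0,-2.2,0],0.117,1.6],
    [[1.0,-2.2,0],0.117,1.6],
    [[1.0,-2.2,0],0.117,1.6],
    [[1.0,-2.2,0],0.117,1.6],
    [[1.0,-2.2,0],0.117,1.6],
    [[0,0,0],0,1.6]
  ]
}}

```text
clock: 6.78
position: [0.4883, 0.0127, 0.1562]
ee_rot: [0.907, 0.42, -0.005, -0.0]
ft_force: [0.1, 0.0, 0.4]
grip_width: 0.185
```

```bash
cat > g.py <<'E'
# go.py tx ty heading_deg: tool-frame shifts (cm) and turn
from h import *
import sys
from scipy.spatial.transform import Rotation as Ro
tx,ty,hd=map(float,sys.argv[1:4]); o=telemetry.get_obs(); R=Ro.from_quat(o['ee_rot']).as_matrix()
h=np.degrees(np.arctan2(R[1,1],R[0,1])); p=o['position']
print(o['clock'],p.round(4),'heading',h.round(2),'turn',np.radians(h-hd).round(3)); 
print('now-frame shift cm',(R.T@(np.array([tx,ty,p[2]])-p)*100).round(2))
E
python3 g.py .457 .004 -37.6; python3 l.py 4
```

```text
6.7833 [0.4883 0.0127 0.1562] heading -40.32 turn -0.048
now-frame shift cm [-2.69 -1.83  0.03]
6.7833 [0.4883 0.0127 0.1562] [ 0.907  0.42  -0.005 -0.   ]
top [335.7 205.4] 104 [ 0.653  -0.0794  0.09  ]
scene [328.9 215.4] 100 [ 0.4926 -0.0227  0.09  ]
scene [351.7 221.2] 107 [0.5241 0.0216 0.09  ]
```

Request:
{"fn": "servo_tool", "kwargs": {
  "deltas": [
    [[-0.9,-0.6,0],-0.02,1.6],
    [[-0.9,-0.6,0],-0.02,1.6],
    [[-0.9,-0.6,0],0,1.6],
    [[0,0,1.5],0,1.6],
    [[0,0,2.0],0,1.6],
    [[0,0,1.5],0,1.6],
    [[0,0,0],0,1.6]
  ]
}}

```text
clock: 7.47
position: [0.4623, -0.0086, 0.1073]
ee_rot: [0.894, 0.449, -0.002, 0.002]
ft_force: [-0.9, -0.1, 0.0]
grip_width: 0.187
```

```bash
python3 g.py .457 .004 -37.6
```

```text
7.4667 [ 0.4623 -0.0086  0.1073] heading -36.7 turn 0.016
now-frame shift cm [ 0.69 -1.18 -0.01]
```

Request:
{"fn": "servo_tool", "kwargs": {
  "deltas": [
    [[0.4,-0.6,0],0,1.6],
    [[0.3,-0.5,0.5],0,1.6],
    [[0,0,1.0],0,1.6],
    [[0,0,0.6],0,1.6],
    [[0,0,0.2],0,1.6]
  ]
}}

```text
clock: 7.88
position: [0.4595, 0.0029, 0.0847]
ee_rot: [0.893, 0.449, -0.001, 0.003]
ft_force: [-0.5, 0.2, 0.7]
grip_width: 0.189
```

```bash
python3 g.py .457 .004 -37.6
```

```text
7.8833 [0.4595 0.0029 0.0847] heading -36.59 turn 0.018
now-frame shift cm [-0.06 -0.27 -0.  ]
```

Request:
{"fn": "servo_tool", "kwargs": {
  "deltas": [
    [[0,0.6,0],0,1.6],
    [[0,0.7,0],0,1.6],
    [[0,0.8,0],0,1.6],
    [[0,0.8,0],0,1.6],
    [[0,0.8,0],0,1.6],
    [[0,0.8,0],0,1.6]
  ]
}}

```text
clock: 8.38
position: [0.4993, -0.0261, 0.0852]
ee_rot: [0.893, 0.45, -0.0, 0.003]
ft_force: [-0.2, 0.1, 0.5]
grip_width: 0.187
```

```bash
python3 g.py .545 -.065 -37.6; python3 l.py 5
```

```text
8.3833 [ 0.4993 -0.0261  0.0852] heading -36.48 turn 0.02
now-frame shift cm [-0.41  5.99  0.03]
8.3833 [ 0.4993 -0.0261  0.0852] [ 0.893  0.45  -0.     0.003]
top [335.7 205.4] 104 [ 0.653  -0.0794  0.09  ]
scene [351.6 221.2] 108 [0.524  0.0214 0.09  ]
scene [326.4 226. ] 36 [ 0.5301 -0.0358  0.09  ]
```

Request:
{"fn": "servo_tool", "kwargs": {
  "deltas": [
    [[0,0.8,0],0,1.6],
    [[0,0.8,0],0,1.6],
    [[0,0.8,0],0,1.6],
    [[0,0.8,0],0,1.6],
    [[0,0.8,0],0,1.6],
    [[-0.29,0.5,0],-0.105,1.6],
    [[-0.29,0.5,0],-0.105,1.6],
    [[-0.29,0.5,0],-0.105,1.6]
  ]
}}

```text
clock: 9.15
position: [0.5446, -0.0684, 0.0851]
ee_rot: [0.809, 0.588, -0.001, 0.003]
ft_force: [-0.5, -0.3, 1.0]
grip_width: 0.182
```

```bash
python3 g.py .56 -.079 0; python3 l.py 6
```

```text
9.15 [ 0.5446 -0.0684  0.0851] heading -17.95 turn -0.313
now-frame shift cm [-0.54  1.79  0.01]
9.15 [ 0.5446 -0.0684  0.0851] [ 0.809  0.588 -0.001  0.003]
top [294.6 257. ] 164 [0.526  0.0211 0.09  ]
scene [385.2 204.1] 389 [0.4751 0.1126 0.09  ]
scene [351.5 221.2] 107 [0.5241 0.0213 0.09  ]
scene [311.9 240.8] 109 [ 0.5742 -0.075   0.09  ]
```

Request:
{"fn": "servo_tool", "kwargs": {
  "deltas": [
    [[-0.19,0.6,0],-0.11,1.6],
    [[-0.26,0.6,0],-0.11,1.6],
    [[-0.33,0.5,0],-0.11,1.6],
    [[0,0,0],0,1.6]
  ]
}}

```text
clock: 9.58
position: [0.5604, -0.0804, 0.0848]
ee_rot: [0.704, 0.71, -0.002, 0.002]
ft_force: [-0.2, -0.9, 0.2]
grip_width: 0.19
```

```bash
python3 g.py .61 -.079 1.5; python3 l.py 7
```

```text
9.5833 [ 0.5604 -0.0804  0.0848] heading 0.52 turn -0.017
now-frame shift cm [0.1  4.96 0.  ]
9.5833 [ 0.5604 -0.0804  0.0848] [ 0.704  0.71  -0.002  0.002]
top [295.  257.1] 175 [0.5258 0.0202 0.09  ]
scene [385.4 203.7] 383 [0.4734 0.1135 0.09  ]
scene [351.5 221.2] 107 [0.5241 0.0213 0.09  ]
scene [310.9 244.9] 151 [ 0.587  -0.0793  0.09  ]
```

Aligned with the gate, so I push straight through.

Request:
{"fn": "servo_tool", "kwargs": {
  "deltas": [
    [[0,0.6,0],0,1.6],
    [[0,0.6,0],0,1.6],
    [[0,0.6,0],0,1.6],
    [[0,0.6,0],0,1.6],
    [[0,0.6,0],0,1.6],
    [[0,0.6,0],0,1.6],
    [[0,0.6,0],0,1.6],
    [[0,0.6,0],0,1.6],
    [[0,0.3,0],0,1.6],
    [[0,0,0],0,1.6],
    [[0,0,0],0,1.6],
    [[0,0,0],0,1.6]
  ]
}}

```text
clock: 10.68
position: [0.6162, -0.0781, 0.084]
ee_rot: [0.711, 0.703, -0.002, 0.002]
ft_force: [0.1, 0.4, -0.6]
grip_width: 0.188
```

```bash
python3 l.py 8;python3 -c "
import cv2;p=cv2.imread('pics/scene_8.png');cv2.imwrite('pics/s8.png',cv2.resize(p[150:320,220:410],None,fx=3,fy=3))"
```

```text
10.6833 [ 0.6162 -0.0781  0.084 ] [ 0.711  0.703 -0.002  0.002]
top [393.6 186.6] 186 [ 0.7001 -0.2228  0.09  ]
top [292.  256.3] 89 [0.5277 0.0275 0.09  ]
scene [352.4 221.4] 95 [0.525  0.0229 0.09  ]
```

View pics/s8.png

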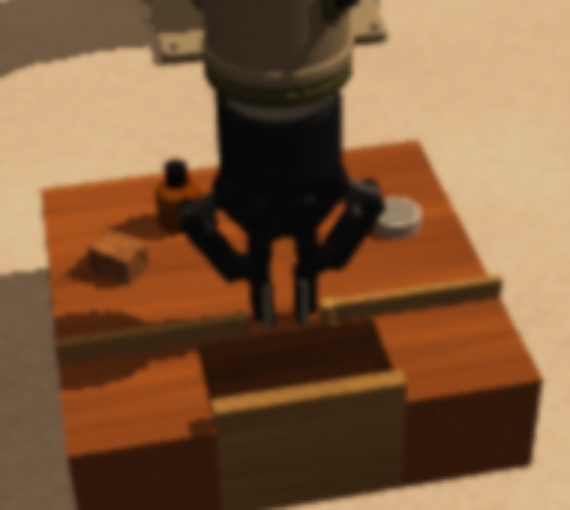

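B is gone from the deck and only A remains, at crop px (397,217). The bottle and cork are unmoved. Next I go behind A.

Request:
{"fn": "servo_tool", "kwargs": {
  "deltas": [
    [[0,0,-2.0],0,1.6],
    [[0,0,-2.5],0,1.6],
    [[0,-1.0,-2.5],0,1.6],
    [[2.6,-1.8,0],0,1.6],
    [[2.6,-1.8,0],0,1.6],
    [[2.6,-1.8,0],0,1.6],
    [[2.6,-1.8,0],0,1.6],
    [[2.6,-1.8,0],0,1.6],
    [[0,0,0],0.117,1.6],
    [[0,0,0],0.117,1.6],
    [[0,0,0],0.117,1.6],
    [[0,0,0],0.117,1.6]
  ]
}}

```text
clock: 11.78
position: [0.5098, 0.0584, 0.1574]
ee_rot: [0.859, 0.512, -0.0, 0.001]
ft_force: [-0.2, 0.1, -0.3]
grip_width: 0.188
```

Request:
{"fn": "servo_tool", "kwargs": {
  "deltas": [
    [[0,0,0],0.117,1.6],
    [[0,0,0],0.117,1.6],
    [[0,0,0],0.117,1.6],
    [[0,0,0],0.117,1.6],
    [[0,0,0],0.117,1.6],
    [[0,0,0],0.117,1.6],
    [[0,0,0],0.06,1.6],
    [[0,0,0],0,1.6]
  ]
}}

```text
clock: 12.45
position: [0.5078, 0.0583, 0.1584]
ee_rot: [0.991, 0.133, 0.001, -0.0]
ft_force: [-1.1, -0.1, -0.3]
grip_width: 0.191
```

```bash
python3 g.py .512 .066 -74; python3 l.py 9
```

```text
12.45 [0.5078 0.0583 0.1584] heading -74.77 turn -0.013
now-frame shift cm [ 0.61 -0.64  0.  ]
12.45 [0.5078 0.0583 0.1584] [ 0.991  0.133  0.001 -0.   ]
top [334.9 208.2] 196 [ 0.646  -0.0774  0.09  ]
top [296.9 256.7] 113 [0.5266 0.0156 0.09  ]
scene [351.6 221.2] 107 [0.5241 0.0213 0.09  ]
```

Both lids show in the slot, at top px (335,208). Going down behind A.

Request:
{"fn": "servo_tool", "kwargs": {
  "deltas": [
    [[0.3,-0.4,0.5],0,1.6],
    [[0.3,-0.4,1.5],0,1.6],
    [[0,0,2.0],0,1.6],
    [[0,0,1.5],0,1.6],
    [[0,0,1.0],0,1.6],
    [[0,0,0],0,1.6]
  ]
}}

```text
clock: 13.05
position: [0.5128, 0.0701, 0.0905]
ee_rot: [0.99, 0.142, 0.002, -0.001]
ft_force: [-0.7, -1.0, -0.2]
grip_width: 0.184
```

```bash
python3 g.py .512 .066 -74
```

```text
13.05 [0.5128 0.0701 0.0905] heading -73.72 turn 0.005
now-frame shift cm [-0.19  0.37 -0.  ]
```

Request:
{"fn": "servo_tool", "kwargs": {
  "deltas": [
    [[0,0,0.5],0,1.6],
    [[0,0,0.1],0,1.6],
    [[0,0.6,0],0,1.6],
    [[0,0.7,0],0,1.6],
    [[0,0.7,0],0,1.6],
    [[0,0.7,0],0,1.6],
    [[0,0.7,0],0,1.6],
    [[0,0.7,0],0,1.6],
    [[0,0.7,0],0,1.6]
  ]
}}

```text
clock: 13.8
position: [0.5294, 0.0202, 0.0868]
ee_rot: [0.99, 0.143, 0.004, -0.002]
ft_force: [0.1, 0.3, 0.5]
grip_width: 0.186
```

```bash
python3 g.py .535 -.018 -74; python3 l.py 10
```

```text
13.8 [0.5294 0.0202 0.0868] heading -73.56 turn 0.008
now-frame shift cm [-0.54  3.82 -0.01]
13.8 [0.5294 0.0202 0.0868] [ 0.99   0.143  0.004 -0.002]
top [334.9 208.2] 195 [ 0.6459 -0.0774  0.09  ]
scene [339.9 223.7] 38 [ 0.528  -0.0056  0.09  ]
```

Request:
{"fn": "servo_tool", "kwargs": {
  "deltas": [
    [[0,0.7,0.2],0,1.6],
    [[0,0.7,0.1],0,1.6],
    [[0,0.7,0],0,1.6],
    [[0,0.7,0],0,1.6],
    [[0,0.5,0],0,1.6],
    [[-0.28,0.4,0],-0.1,1.6],
    [[-0.28,0.4,0],-0.1,1.6],
    [[-0.28,0.4,0],-0.1,1.6]
  ]
}}

```text
clock: 14.57
position: [0.5366, -0.0298, 0.0828]
ee_rot: [0.956, 0.293, 0.004, -0.001]
ft_force: [-0.5, 0.2, -0.2]
grip_width: 0.186
```

```bash
python3 g.py .56 -.079 0; python3 l.py 11
```

```text
14.5667 [ 0.5366 -0.0298  0.0828] heading -55.93 turn -0.976
now-frame shift cm [-0.82  5.38 -0.  ]
14.5667 [ 0.5366 -0.0298  0.0828] [ 0.956  0.293  0.004 -0.001]
top [334.8 205.3] 119 [ 0.6531 -0.0773  0.09  ]
```

Request:
{"fn": "servo_tool", "kwargs": {
  "deltas": [
    [[0,0.6,0],0,1.6],
    [[-0.28,0.4,0],-0.1,1.6],
    [[-0.28,0.4,0],-0.1,1.6],
    [[-0.28,0.4,0],-0.1,1.6],
    [[-0.28,0.4,0],-0.1,1.6],
    [[-0.28,0.4,0],-0.1,1.6]
  ]
}}

```text
clock: 15.17
position: [0.5458, -0.0596, 0.0827]
ee_rot: [0.855, 0.518, 0.004, -0.0]
ft_force: [0.1, 1.0, 0.6]
grip_width: 0.187
```

```bash
python3 g.py .56 -.079 0; python3 l.py 12
```

```text
15.1667 [ 0.5458 -0.0596  0.0827] heading -27.61 turn -0.482
now-frame shift cm [-1.06  2.16  0.  ]
15.1667 [ 0.5458 -0.0596  0.0827] [ 0.855  0.518  0.004 -0.   ]
top [335.8 201.5] 39 [ 0.6628 -0.0797  0.09  ]
scene [316.  240.8] 69 [ 0.576  -0.0667  0.09  ]
```

Request:
{"fn": "servo_tool", "kwargs": {
  "deltas": [
    [[-0.2,0.45,0],-0.1,1.6],
    [[-0.25,0.43,0],-0.1,1.6],
    [[-0.29,0.41,0],-0.1,1.6],
    [[-0.33,0.38,0],-0.1,1.6],
    [[-0.36,0.35,0],-0.1,1.6],
    [[0,0,0],0,1.6]
  ]
}}

```text
clock: 15.77
position: [0.5624, -0.0788, 0.0822]
ee_rot: [0.707, 0.707, 0.004, 0.0]
ft_force: [0.2, 0.8, -0.3]
grip_width: 0.187
```

```bash
python3 g.py .61 -.079 1.5; python3 l.py 13;python3 -c "
import cv2;p=cv2.imread('pics/scene_13.png');cv2.imwrite('pics/s13.png',cv2.resize(p[170:290,250:380],None,fx=4.5,fy=4.5))"
```

```text
15.7667 [ 0.5624 -0.0788  0.0822] heading 0.06 turn -0.025
now-frame shift cm [-0.03  4.76  0.03]
15.7667 [ 0.5624 -0.0788  0.0822] [0.707 0.707 0.004 0.   ]
scene [385.2 204.2] 389 [0.4753 0.1126 0.09  ]
scene [311.7 245.5] 152 [ 0.5893 -0.0781  0.09  ]
```

View pics/s13.png

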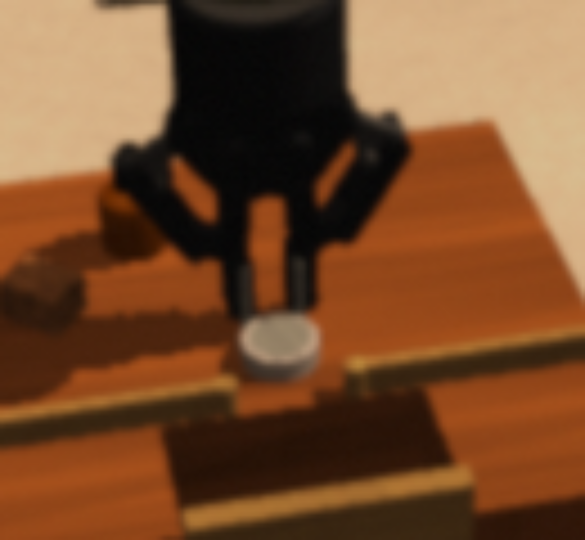

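Lid A sits in the finger cradle at crop px (280,345), right in front of the gate.

Request:
{"fn": "servo_tool", "kwargs": {
  "deltas": [
    [[0,0.6,0],0,1.6],
    [[0,0.6,0],0,1.6],
    [[0,0.6,0],0,1.6],
    [[0,0.6,0],0,1.6],
    [[0,0.6,0],0,1.6],
    [[0,0.6,0],0,1.6],
    [[0,0.6,0],0,1.6],
    [[0,0.6,0],0,1.6],
    [[0,0,0],0,1.6],
    [[0,0,0],0,1.6],
    [[0,0,0],0,1.6],
    [[0,0,0],0,1.6]
  ]
}}

```text
clock: 16.87
position: [0.6154, -0.0766, 0.0817]
ee_rot: [0.714, 0.7, 0.004, -0.0]
ft_force: [-0.2, -0.6, -0.3]
grip_width: 0.188
```

Request:
{"fn": "servo_tool", "kwargs": {
  "deltas": [
    [[0,0,-2.0],0,1.6],
    [[0,0,-2.5],0,1.6],
    [[0,-1.0,-3],0,1.6],
    [[2,-2,-3],0,1.6],
    [[3,-2,-2],0,1.6],
    [[3,-2,0],0,1.6],
    [[3,-2,0],0,1.6],
    [[3,0,0],0,1.6],
    [[3,0,0],0,1.6],
    [[3,0,0],0,1.6],
    [[3,0,0],0,1.6],
    [[0,0,0],0,1.6]
  ]
}}

```text
clock: 17.87
position: [0.5219, 0.1605, 0.2152]
ee_rot: [0.717, 0.697, 0.006, -0.001]
ft_force: [-0.6, 0.5, 0.5]
grip_width: 0.182
```

```bash
python3 l.py 14;python3 -c "
import cv2;p=cv2.imread('pics/top_14.png');cv2.imwrite('pics/t14.png',cv2.resize(p[175:310,268:408],None,fx=4.4,fy=4.4,interpolation=2))"
```

```text
17.8667 [0.5219 0.1605 0.2152] [ 0.717  0.697  0.006 -0.001]
top [334.1 208.7] 197 [ 0.6447 -0.0755  0.09  ]
```

View pics/t14.png

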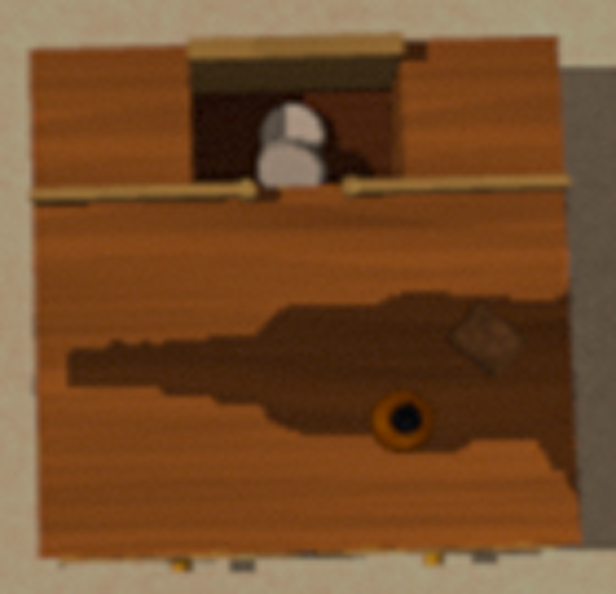

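The deck is clear, with the lids piled in the slot at crop px (290,145). The bottle and cork sit at their starting pixels. I'll check the pile's height before handing in.

```bash
python3 - <<'E'
from h import *
_,d=eyes.camera('top'); K,D,R,t=cal('top')
px=np.array([[x,y] for y in range(199,218,3) for x in (330,334,338)],float)
u=cv2.undistortPoints(px.reshape(-1,1,2),K,D).reshape(-1,2)
P=(np.c_[u,np.ones(len(u))]*np.array([d[int(b),int(a)] for a,b in px])[:,None]-t)@R
print(np.c_[px,P.round(3)])
E
```

```text
[[ 3.30e+02  1.99e+02  6.87e-01 -6.80e-02  2.00e-03]
 [ 3.34e+02  1.99e+02  6.83e-01 -7.80e-02  2.40e-02]
 [ 3.38e+02  1.99e+02  6.86e-01 -8.90e-02  6.00e-03]
 [ 3.30e+02  2.02e+02  6.76e-01 -6.70e-02  1.90e-02]
 [ 3.34e+02  2.02e+02  6.76e-01 -7.80e-02  1.60e-02]
 [ 3.38e+02  2.02e+02  6.75e-01 -8.80e-02  2.30e-02]
 [ 3.30e+02  2.05e+02  6.67e-01 -6.70e-02  2.10e-02]
 [ 3.34e+02  2.05e+02  6.67e-01 -7.80e-02  2.10e-02]
 [ 3.38e+02  2.05e+02  6.68e-01 -8.80e-02  1.60e-02]
 [ 3.30e+02  2.08e+02  6.54e-01 -6.60e-02  4.90e-02]
 [ 3.34e+02  2.08e+02  6.54e-01 -7.70e-02  5.20e-02]
 [ 3.38e+02  2.08e+02  6.55e-01 -8.70e-02  4.50e-02]
 [ 3.30e+02  2.11e+02  6.47e-01 -6.70e-02  4.70e-02]
 [ 3.34e+02  2.11e+02  6.47e-01 -7.70e-02  4.60e-02]
 [ 3.38e+02  2.11e+02  6.47e-01 -8.70e-02  4.80e-02]
 [ 3.30e+02  2.14e+02  6.40e-01 -6.70e-02  4.00e-02]
 [ 3.34e+02  2.14e+02  6.40e-01 -7.70e-02  4.20e-02]
 [ 3.38e+02  2.14e+02  6.40e-01 -8.70e-02  3.90e-02]
 [ 3.30e+02  2.17e+02  6.26e-01 -6.60e-02  7.90e-02]
 [ 3.34e+02  2.17e+02  6.26e-01 -7.60e-02  7.70e-02]
 [ 3.38e+02  2.17e+02  6.26e-01 -8.50e-02  8.10e-02]]
```

The pile's highest point is about 52 mm, which is under the 65 mm limit. Handing in.

```bash
python3 -c "
from workcell import order; print(order.hand_in())"
```

```text
the job is handed in; nothing more can be done
None
```

All three lids are in the slot. I pushed them through the gate one at a time with the slightly open fingertips, in the order C, B, A, and handed the job in at about 18 s on the robot's clock. No verdict was reported.

**Last checks:**
- **Deck:** the top view showed no lids left on it.
- **Slot:** the lids are piled near its middle, on the gate side. The highest depth reading on the pile was about 52 mm above the table, under the 65 mm limit. The picture shows two lids clearly. The third lies underneath and was not seen separately at the end, but I saw it in the slot after its own drop.
- **Ink bottle and cork block:** both were at their starting positions in the top view.
- **Things on the table:** I did not measure these again, but the arm never went near them.
- **Forces:** the wrist force at the end of each move stayed within about 1.5 N.
- **Robot:** the hand was raised and clear of everything at hand-in.

No check failed. My two estimates of the gate's position differed by about 1.5 mm, which made no difference to the pushes.

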